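# Reset the breaker under a junction box cover

## Robot

A 6-joint arm with a two-finger parallel gripper is mounted at the origin on the work surface. World frame = base frame: x ahead of the robot, y to its left, z up, the work surface at z = 0. Lengths are in m, angles in rad, forces in N, time in s.
With the tool pointing down it reaches from about 0.375 to 0.925 m from the base axis. Payload 5.7 kg.
Tool frame: the origin (TCP) lies midway between the tips of the shut fingers; the grasp point (between the pads) lies 19 mm behind it; z points along the fingers, y is the line along which they close (so a half turn about z gives the same grasp; the last joint's range is limited). The gripper opens to 88 mm and grips with 3 to 60 N. Pads are 20 mm wide; open, the fingers measure 115 mm over their backs; the gripper's body (75 mm by 178 mm) begins 61 mm behind the grasp point.
Start: joints at [-1.415, 0.359, 1.51, -0, 1.272, -0.115], TCP at [0.16, -0.578, 0.223] pointing down, gripper open.
Joint ranges: [-2.97, 2.97], [-1.01, 2.36], [0.21, 2.38], [-0.96, 4.11], [0.2, 2.71], [-2.98, 2.98]. Speed limits (rad/s): [2.39, 2.39, 3.14, 3.14, 3.14, 3.14].

## Interface

Orientations are given as a unit quaternion [x, y, z, w].
In Python, from bench import move_ptp, servo_line, goto_joints, move_gripper, sleep, inverse_kinematics, capture, PlanningError, close_job, spot_in, silhouettes, current_clock, current_joint_pos, current_qvel, current_joint_torque, current_position, current_orientation, current_force, current_torque, current_finger_gap, current_grip_force gives the robot as it stands. Calls block until the motion is done:
- move_ptp(position, orientation): joint-space move of the TCP to a pose.
- servo_line(position, orientation=None, rate=0.15, contact_N=None): straight line of the TCP; orientation=None keeps the orientation; rate is the mean speed in m/s. With contact_N (N) it stops when the force on the tool has changed by that much, and returns True; else False.
- goto_joints(angles): joint-space move.
- move_gripper(opening): finger opening in m; the grip force is fixed at half the most; returns when the fingers have stopped.
- sleep(seconds).
- inverse_kinematics(position, orientation): joint angles nearest the present ones, or None.
- capture(name): name is "side" or "top"; returns a dict with "image" (480x640x3 uint8, blue, green, red), "range_z" (480x640 float32, m along the optical axis (not along the pixel's ray), 0 where there is no reading), "intrinsics" (3x3 intrinsics, pixels), "k1" (the pictures are not rectified: a ray, as slopes to the right and down, at radius r is drawn at 1 + k1 r^2 times it, then the intrinsics apply), "R" (3x3) and "t" (3): a world point X has camera coordinates R X + t. Camera axes: x right, y down, z forward; pixel columns grow to the right and rows downward; lengths in m; the calibration is good to about 2 mm. A picture is of the moment at which its call begins.
A pose or a line that the arm cannot do raises PlanningError and nothing moves.
- close_job(): hands the job in; it is judged then, once.
Trained networks look in the newest picture that a camera, given by its name, has taken for a name from the list of things; names that differ only in an ending like _2 or _b are one class to them, and where a whole thing is asked for, a point or a joint stands for the part that bears it (a point fixed in the world has none). Each returns a list of dicts, best first, with "conf" (0 to 1); they miss things now and then, are a little off and sometimes report something else, mostly with a low value. They report only what shows in the picture. A call takes as long as a camera call. They do not tell look-alikes from the thing itself.
- spot_in(camera, query): "xy" ([column, row] in pixels, amid what is visible of it).
- silhouettes(camera, query): "region" (480x640 bool, what is visible of it) and "xy" ([column, row] in pixels, amid what is visible of it).
Readings, each from a call of its own:
- current_clock(): time.
- current_joint_pos(): joint angles.
- current_qvel(): joint speeds.
- current_joint_torque(): joint torques, N m.
- current_position(): TCP position.
- current_orientation(): TCP orientation.
- current_force(): force on the tool from outside, world axes, zero at the start.
- current_torque(): the same for the moment, N m.
- current_finger_gap(): finger opening in m.
- current_grip_force(): force on a finger pad.
Only numpy, scipy, OpenCV 4.12 (cv2) and the standard library are available. Lean on these libraries where they do the work, as an engineer would, in place of code of your own. Each camera call takes 0.05 s, during which the arm holds its last target. There are 200 camera calls.

## Task

The breaker inside the bench's junction box has tripped. Lift the loose cover off its pins and lay it flat, handle up, near the middle of the black rubber mat and let go; push the breaker's toggle fully over to its other side, towards the end of the box with the three cable glands; then put the cover back on the pins, fully home on the rim, and let go. Never drop the cover, and leave the other things on the bench where they are.

Things in the scene. Friction and masses are not known exactly. Their poses are not given: they have to be found in the camera images.
- junction_box: Grey open-topped junction box screwed to the bench, 180 mm (own x) by 120 mm (own y) by 60 mm high, walls 5 mm. Origin at the centre of its underside, z up; +x points away from the robot to within 0.5 rad, to the end with three black cable glands. In its centre sits a white breaker, 60 x 36 mm (x, y), top 26 mm above the bench, with a black toggle.
- box_seat (a point): Centre of the box's rim plane, 60 mm above the box's origin, axes as the box's; the cover's origin lies here when seated. Two steel pins of 8 mm diameter stand up 16 mm from this plane at box (x, y) = (76, 46) and (-76, -46) mm; their upper 5 mm taper to 3 mm diameter.
- cover: Loose grey plastic cover plate, 180 (own x) by 120 (own y) by 6 mm, 0.17 to 0.35 kg, seated on the box at the start, axes along the box's. Origin at the centre of its underside, z up. Two round through holes of 11 mm diameter at own (x, y) = (76, 46) and (-76, -46) mm, so it also fits the pins turned half round.
- cover_handle (a point): Centre of the cover's bridge handle, 32 mm above the cover's underside: a level bar 90 mm long (cover x), 14 mm wide (cover y), 12 mm thick, 20 mm clear above the plate, on two feet of 14 x 14 mm at cover x = 38 and -38 mm.
- mat: Black rubber mat fixed flat on the bench, 240 mm (own x) by 180 mm (own y), 3 mm thick. Origin at the centre of its underside.
- toggle (a joint): Angle of the breaker's toggle in rad: 0 leans 0.6 rad from upright towards the box's -x end (off), 1.2 leans 0.6 rad towards its +x end (on, end stop). It starts between 0 and 0.25, stays where it is left and takes about 2 to 4 N at the tip.
- toggle_tip (a point): Centre of the free end of the toggle, a black bar 30 mm long, 8 mm thick (box x), 20 mm wide (box y). It turns about a line along box y at the box's centre, 24 mm above the bench; the tip moves from about 17 mm on the -x side of the centre to 17 mm on the +x side, 49 to 54 mm above the bench, below the rim. Hidden under the cover at the start.
- spool: Bystander: black solder spool, 54 mm diameter, 40 mm tall, standing. Origin at the centre of its underside.
- screwdriver: Bystander: screwdriver lying on the bench, handle towards its own -x.
- jar: Bystander: small glass jar with steel cap, 60 mm diameter, 70 mm tall. Origin at the centre of its underside.
- solder_station: Bystander: blue soldering station, 130 x 110 x 94 mm. Origin at the centre of its underside.
Not all that is in view belongs to the job. Of the things that look like the junction_box, the smaller one is meant.

How it is judged:
On the way, in this order (a step that is already met when the one before it is completed fails the run):
1. the cover lies flat on the mat, handle up, released (horizontal distance between cover and mat below 0.08 m and z of cover in the frame of mat below 0.007 m and angle between cover's own z axis and vertical below 0.06 rad and contact force between cover and the fingers below 0.1 N and linear speed of cover below 0.02 m/s), for 0.2 s.
2. the toggle is pushed over to the gland side (value of joint toggle above 1 rad), for 0.2 s.
At the end, for the whole second after the job is handed in: The cover is back on the box, handle up, both pins through its holes and lying on the rim: origin within 4 mm horizontally and 2 mm in height of box_seat, tilt under 0.025 rad, aligned with the box within 0.05 rad (either way round), at rest; the toggle stands beyond 1.0 rad (horizontal distance between cover and box_seat below 0.004 m and z of cover in the frame of box_seat between -0.002 and 0.002 m and angle between cover's own z axis and vertical below 0.025 rad and angle between the x axis of cover and the x axis of junction_box, either way round below 0.05 rad and value of joint toggle above 1 rad and linear speed of cover below 0.02 m/s); the robot touches nothing.
It fails at once if the cover is dropped or thrown (moves faster than 0.5 m/s out of the fingers) (contact force between cover and the fingers below 0.1 N and linear speed of cover above 0.5 m/s).
It fails at once if a bystander is moved by more than 30 mm (distance of any of spool, screwdriver, jar, solder_station from where it was at the start of the episode above 0.03 m).
It also fails if it takes over 72 s, if anything falls off the work surface, if the arm or the gripper's body presses on something with over 40 N, if the wrist force passes 120 N, or if a joint passes its speed limit or range.

## Working session

There is one attempt and no reset: what is moved stays moved. The work goes in short steps, each a Python script; the robot and the scene stay as the last script left them, time stands still between calls to the robot, and variables do not carry over. Pictures are saved under pics/ and viewed, at most 10 in all, crops included, and the job is handed in when it is done.

```bash
ls; mkdir -p pics; cat > h.py <<'E'
import numpy as np, cv2
from bench import *
def cloud(c):
    z=c["range_z"];K=c["intrinsics"];k1=c["k1"]
    v,u=np.mgrid[0:480,0:640]
    d=np.array([k1,0,0,0.]) 
    p=cv2.undistortPoints(np.stack([u.ravel(),v.ravel()],1).astype(np.float64)[:,None],np.array(K,float),d)[:,0]
    P=np.c_[p*z.reshape(-1,1),z.ravel()]
    W=(P-np.array(c["t"]))@np.array(c["R"])
    W[z.ravel()==0]=np.nan
    return W.reshape(480,640,3)
def project(c,X):
    r,_=cv2.Rodrigues(np.array(c["R"],float))
    return cv2.projectPoints(np.array(X,float).reshape(-1,1,3),r,np.array(c["t"],float),np.array(c["intrinsics"],float),np.array([c["k1"],0,0,0.]))[0][:,0]
E
python3 - <<'E'
from h import *
ims=[]
for n in ["top","side"]:
    c=capture(n); W=cloud(c); cv2.imwrite(f"pics/{n}0.png",c["image"])
    print(n,c["k1"],-np.array(c["R"]).T@c["t"])
    for q in ["junction_box","cover","cover_handle","mat","spool","screwdriver","jar","solder_station"]:
        for s in silhouettes(n,q):
            m=s["region"]; p=W[m]; p=p[~np.isnan(p[:,0])]
            print(q,round(s["conf"],2),np.round(s["xy"]),m.sum(),np.round(np.median(p,0),3) if len(p) else None, np.round(np.nanpercentile(p,[3,97],axis=0),3).tolist() if len(p) else "")
print(current_clock())
E
```

```text
pics
top -0.05628201736871786 [ 0.38956244 -0.05339694  1.57658052]
junction_box 0.65 [378. 316.] 3565 [ 0.286 -0.238  0.012] [[0.189, -0.313, 0.002], [0.385, -0.154, 0.083]]
junction_box 0.51 [355. 258.] 90 [ 0.476 -0.158  0.007] [[0.463, -0.199, -0.002], [0.664, -0.14, 0.072]]
cover 0.85 [348. 226.] 2250 [ 0.568 -0.142  0.067] [[0.484, -0.202, 0.059], [0.652, -0.082, 0.098]]
cover_handle 0.59 [349. 224.] 2218 [ 0.568 -0.141  0.067] [[0.485, -0.2, 0.06], [0.653, -0.082, 0.098]]
mat 0.57 [243. 256.] 4160 [0.483 0.196 0.003] [[0.371, 0.109, -0.004], [0.597, 0.283, 0.01]]
spool 0.82 [298. 166.] 250 [0.759 0.005 0.039] [[0.74, -0.017, -0.0], [0.785, 0.031, 0.047]]
spool 0.38 [353. 256.] 35 [ 0.473 -0.158  0.006] [[0.466, -0.168, -0.0], [0.479, -0.146, 0.012]]
screwdriver 0.74 [170. 271.] 263 [0.427 0.438 0.023] [[0.382, 0.429, 0.008], [0.479, 0.454, 0.03]]
screwdriver 0.3 [348. 224.] 2267 [ 0.567 -0.141  0.067] [[0.482, -0.202, 0.059], [0.653, -0.082, 0.098]]
jar 0.53 [366. 172.] 304 [ 0.743 -0.205  0.068] [[0.724, -0.23, 0.016], [0.771, -0.18, 0.076]]
solder_station 0.7 [471. 232.] 192
[... 438 characters left out ...]
]]
cover 0.41 [319. 148.] 1471 [ 0.544 -0.484  0.083] [[0.483, -0.575, 0.014], [0.608, -0.474, 0.098]]
cover_handle 0.75 [300. 220.] 1958 [ 0.567 -0.131  0.068] [[0.481, -0.199, 0.063], [0.65, -0.076, 0.1]]
mat 0.6 [322. 336.] 6332 [0.485 0.205 0.004] [[0.37, 0.112, 0.001], [0.597, 0.286, 0.008]]
spool 0.78 [225. 265.] 392 [0.761 0.018 0.04 ] [[0.741, -0.013, 0.002], [0.785, 0.033, 0.045]]
screwdriver 0.62 [341. 430.] 786 [0.439 0.444 0.023] [[0.383, 0.433, 0.014], [0.562, 0.456, 0.029]]
jar 0.94 [239. 206.] 459 [ 0.747 -0.186  0.051] [[0.724, -0.22, 0.011], [0.773, -0.175, 0.074]]
solder_station 0.72 [317. 144.] 1517 [ 0.544 -0.485  0.082] [[0.48, -0.579, 0.009], [0.608, -0.474, 0.098]]
0.9
```

```bash
python3 - <<'E'
from h import *
from scipy.optimize import least_squares
for n in ["top","side"]:
    c=capture(n); W=cloud(c)
    s=silhouettes(n,"cover")[0]["region"]
    m=cv2.dilate(s.astype(np.uint8),np.ones((9,9)))>0
    z=W[...,2]; 
    for nm,a,b in [("plate",.058,.075),("handle",.088,.11)]:
        mm=m&(z>a)&(z<b); p=W[mm]
        r=cv2.minAreaRect((p[:,:2]*1000).astype(np.float32)); 
        d=p[:,:2]-p[:,:2].mean(0); w,V=np.linalg.eigh(d.T@d); 
        v=V[:,1]*np.sign(V[0,1]); print(n,nm,mm.sum(),np.round(p.mean(0),4),np.round(r[0],1),np.round(r[1],1),round(r[2],1),"pca",np.degrees(np.arctan2(v[1],v[0])).round(2))
    s=silhouettes(n,"mat")[0]["region"]; p=W[s]; p=p[~np.isnan(p[:,0])]
    print("mat",cv2.minAreaRect((p[:,:2]*1000).astype(np.float32)))
c=capture("top"); a=cv2.resize(c["image"][100:400,120:520],(800,600),interpolation=cv2.INTER_CUBIC); cv2.imwrite("pics/a.png",a)
c=capture("side"); a=cv2.resize(c["image"][180:300,220:380],(800,600),interpolation=cv2.INTER_CUBIC); cv2.imwrite("pics/b.png",a)
E
```

```text
top plate 2053 [ 0.5681 -0.1418  0.0665] [ 568.7 -142. ] [180.8 120.6] 9.2 pca 9.01
top handle 141 [ 0.5681 -0.1416  0.0978] [ 568.5 -141.8] [89.7 14.1] 9.4 pca 9.3
mat ((485.81622314453125, 196.90878295898438), (245.44296264648438, 185.37933349609375), 7.840646743774414)
side plate 1770 [ 0.5653 -0.1304  0.0673] [ 566.  -140.4] [180.2 127. ] 9.2 pca 8.15
side handle 190 [ 0.5655 -0.1379  0.0971] [ 565.9 -140. ] [90.3 20.1] 9.7 pca 8.81
mat ((484.2984924316406, 195.86245727539062), (240.7982635498047, 185.13795471191406), 7.138922691345215)
```

View pics/a.png

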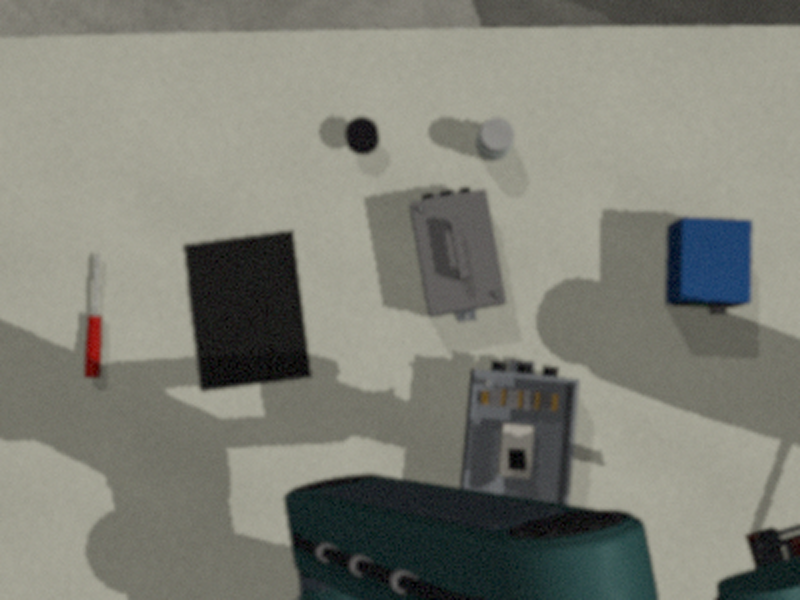

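View pics/b.png

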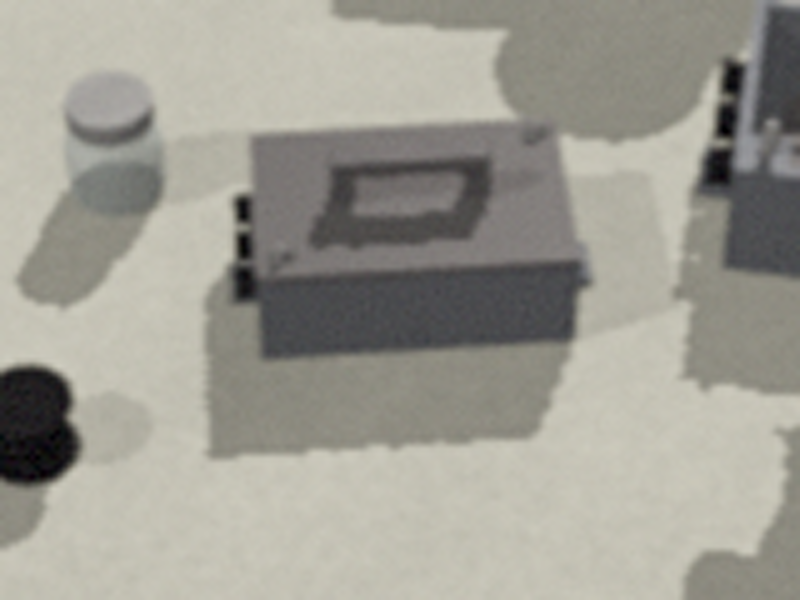

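Candidates: the covered box at top px (348,226), which is the smaller one with three black glands at its far end, and the larger open box near the arm at (378,316). The crop confirms the covered one. Its yaw is about 9.3° and +x (the gland end) points away from the robot. Next is the grasp.

```bash
cat >> h.py <<'E'
from scipy.spatial.transform import Rotation as Ro
YAW=np.radians(9.3)
C=np.array([.5672,-.1409])
def quat(yaw,flip): return (Ro.from_euler('z',yaw)*Ro.from_matrix(np.diag([1,-1,-1] if not flip else [-1,1,-1]))).as_quat()
ex=np.array([np.cos(YAW),np.sin(YAW)]); ey=np.array([-ex[1],ex[0]])
def P(xy,z): return [float(xy[0]),float(xy[1]),float(z)]
def rep(s=""):
    f=np.array(current_force()); p=np.array(current_position()); d=p[:2]-C
    print(s,"t",round(current_clock(),1),"p",p.round(4),"box",np.round([d@ex*1e3,d@ey*1e3],1),"F",f.round(1),"Fbox",np.round([f[:2]@ex,f[:2]@ey],1),"M",np.round(current_torque(),2),"gap",round(current_finger_gap(),4),"grip",round(current_grip_force(),1))
E
python3 - <<'E'
from h import *
print(current_orientation())
for f in (0,1):
    print(f,[None if q is None else np.round(q,2) for q in (inverse_kinematics(P(C,.2),quat(YAW,f)),inverse_kinematics([.485,.197,.1],quat(YAW,f)))])
Q=quat(YAW,0)
if inverse_kinematics(P(C,.2),Q) is None: Q=quat(YAW,1)
np.save("Q.npy",Q)
move_ptp(P(C,.22),Q); rep()
move_gripper(.045)
print(servo_line(P(C,.12),rate=.15)); rep("hi")
print(servo_line(P(C,.074),rate=.06,contact_N=6)); rep("down")
E
```

```text
[ 9.90848769e-01  1.34976724e-01 -8.61864709e-06 -4.17693446e-05]
0 [array([-0.36,  0.36,  1.57, -0.  ,  1.21,  1.05]), array([ 0.25,  0.4 ,  1.81, -0.  ,  0.93,  1.66])]
1 [array([-0.36,  0.36,  1.57, -0.  ,  1.21, -2.09]), array([ 0.25,  0.4 ,  1.81, -0.  ,  0.93, -1.48])]
 t 3.4 p [ 0.567  -0.1418  0.22  ] box [-0.3 -0.9] F [ 0.7 -0.7 -0.1] Fbox [ 0.6 -0.8] M [-0.02 -0.02  0.02] gap 0.0876 grip 0.0
False
hi t 5.1 p [ 0.5678 -0.1411  0.1206] box [ 0.6 -0.3] F [-0.3  0.4  0.2] Fbox [-0.2  0.4] M [-0.02 -0.01 -0.05] gap 0.0449 grip 0.0
False
down t 6.0 p [ 0.5675 -0.141   0.0742] box [ 0.2 -0.1] F [ 0.4 -0.5 -0.9] Fbox [ 0.4 -0.6] M [-0.03  0.03 -0.01] gap 0.0453 grip 0.0
```

```bash
python3 - <<'E'
from h import *
move_gripper(0.0); sleep(.2); rep("grip")
for i in range(3): rep()
E
```

```text
grip t 6.8 p [ 0.5674 -0.1411  0.0742] box [ 0.1 -0.2] F [-0.3 -1.4  3.3] Fbox [-0.5 -1.3] M [-0.15  0.06 -0.06] gap 0.0141 grip 30.0
 t 6.8 p [ 0.5674 -0.1411  0.0742] box [ 0.1 -0.2] F [-0.3 -1.4  3.3] Fbox [-0.5 -1.3] M [-0.15  0.06 -0.06] gap 0.0141 grip 30.0
 t 6.8 p [ 0.5674 -0.1411  0.0742] box [ 0.1 -0.2] F [-0.3 -1.4  3.3] Fbox [-0.5 -1.3] M [-0.15  0.06 -0.06] gap 0.0141 grip 30.0
 t 6.8 p [ 0.5674 -0.1411  0.0742] box [ 0.1 -0.2] F [-0.3 -1.4  3.3] Fbox [-0.5 -1.3] M [-0.15  0.06 -0.06] gap 0.0141 grip 30.0
```

```bash
python3 - <<'E'
from h import *
print(servo_line(P(C,.10),rate=.05,contact_N=20)); rep("lift")
servo_line(P(C,.17),rate=.12); rep("up")
M=[.485,.197]
servo_line(P(M,.17),rate=.2); rep("mat")
servo_line(P(M,.035),rate=.12); sleep(.2);rep("low")
print(servo_line(P(M,.0125),rate=.02,contact_N=3)); rep("touch")
E
```

```text
False
lift t 7.5 p [ 0.567  -0.1407  0.1001] box [-0.2  0.2] F [-0.7  1.2 -3.4] Fbox [-0.5  1.3] M [0.02 0.01 0.06] gap 0.0138 grip 30.0
up t 8.2 p [ 0.5666 -0.1407  0.1694] box [-0.5  0.3] F [-0.3  0.5 -4. ] Fbox [-0.2  0.5] M [ 0.07 -0.02 -0.  ] gap 0.0138 grip 30.0
mat t 10.1 p [0.4852 0.1963 0.17  ] box [-26.4 346.1] F [ 0.4 -0.5 -3.6] Fbox [ 0.3 -0.5] M [-0.03 -0.   -0.04] gap 0.0134 grip 30.0
low t 11.6 p [0.4855 0.1971 0.0356] box [-26.  346.8] F [ 0.2  0.4 -1.8] Fbox [0.3 0.4] M [ 0.02  0.01 -0.02] gap 0.0138 grip 30.0
True
touch t 12.4 p [0.4848 0.197  0.0171] box [-26.7 346.7] F [-0.  -0.1  4.6] Fbox [-0.  -0.1] M [-0.02  0.1  -0.03] gap 0.0134 grip 30.0
```

```bash
python3 - <<'E'
from h import *
move_gripper(.045); sleep(.3); rep("rel")
p=current_position(); M=[.485,.197]
servo_line(P(M,.12),rate=.12); rep("up")
servo_line(P(M,.17),rate=.15); move_gripper(0.0)
A=C-.045*ex
servo_line(P(C-.11*ex-.0*ey,.19),rate=.3)
for n in ["top","side"]:
    c=capture(n);W=cloud(c)
    u=project(c,[*C,.06])[0]if n=="side" else project(c,[*C,.06])[0]
    x,y=np.clip(u.astype(int),[64,48],[576,432])
    cv2.imwrite(f"pics/c_{n}.png",cv2.resize(c["image"][y-48:y+48,x-64:x+64],(640,480),interpolation=cv2.INTER_CUBIC))
    for q in ["cover","junction_box","toggle","toggle_tip"]:
        for s in silhouettes(n,q):
            m=s["region"];pp=W[m];pp=pp[~np.isnan(pp[:,0])]
            if len(pp)<3: continue
            r=cv2.minAreaRect((pp[:,:2]*1e3).astype(np.float32)); md=np.median(pp,0);d=md[:2]-C
            print(n,q,round(s["conf"],2),np.round(s["xy"]),md.round(3),"box",np.round([d@ex*1e3,d@ey*1e3],1),np.round(r[0]),np.round(r[1]),round(r[2],1),np.nanpercentile(pp[:,2],[3,97]).round(3))
rep()
E
python3 -c "
import cv2,numpy as np
cv2.imwrite('pics/c.png',cv2.resize(np.hstack([cv2.imread('pics/c_top.png'),cv2.imread('pics/c_side.png')]),(800,300)))"
```

```text
rel t 13.4 p [0.4838 0.1967 0.0164] box [-27.8 346.6] F [ 0.2 -0.1 -0.3] Fbox [ 0.2 -0.1] M [-0.02  0.03 -0.03] gap 0.0451 grip 0.0
up t 14.4 p [0.4844 0.1968 0.1194] box [-27.1 346.7] F [ 0.  -0.1  0.6] Fbox [ 0.  -0.1] M [-0.    0.02  0.02] gap 0.0452 grip 0.0
top cover 0.9 [242. 253.] [0.485 0.195 0.009] box [-26.6 344.4] [487. 198.] [181. 126.] 9.4 [0.002 0.041]
top junction_box 0.95 [342. 212.] [ 0.617 -0.122  0.012] box [52.4 10.9] [ 593. -141.] [174. 128.] 8.9 [-0.001  0.064]
top junction_box 0.6 [387. 326.] [ 0.252 -0.258  0.013] box [-330.3  -65. ] [ 255. -231.] [163. 280.] 84.2 [0.002 0.084]
top toggle 0.53 [377. 330.] [ 0.248 -0.23   0.057] box [-329.6  -35.9] [ 248. -229.] [26. 26.] 88.0 [0.037 0.071]
top toggle_tip 0.39 [380. 329.] [ 0.247 -0.228  0.058] box [-329.9  -34.4] [ 247. -229.] [25. 30.] 81.7 [0.038 0.071]
top toggle_tip 0.38 [240. 255.] [0.485 0.196 0.01 ] box [-26.9 345.4] [486. 199.] [180. 127.] 11.2 [0.002 0.041]
side cover 0.7 [327. 338.] [0.484 0.206 0.01 ] box [-25.6 355.6] [484. 198.] [183. 125.] 8.4 [0.006 0.042]
side junction_box 0.91 [404. 210.] [ 0.257 -0.234  0.042] box [-321.4  -41.5] [ 250. -283.] [281. 289.] 83.6 [0.004 0.083]
side junction_box 0.73 [303. 226.] [ 0.566 -0.146  0.03 ] box [-1.7 -4.9] [ 571. -173.] [215. 198.] 10.6 [0.003 0.063]
side junction_box 0.26 [306. 224.] [ 0.557 -0.138  0.042] box [-9.3  4. ] [ 557. -140.] [20. 25.] 4.6 [0.032 0.054]
side toggle 0.49 [341. 432.] [0.44  0.444 0.023] box [-31.3 598.1] [476. 437.] [ 36. 193.] 87.5 [0.011 0.029]
side toggle_tip 0.61 [309. 224.] [ 0.557 -0.14   0.042] box [-9.6  2.2] [ 558. -164.] [20. 70.] 3.7 [0.006 0.054]
side toggle_tip 0.48 [413. 209.] [ 0.246 -0.222  0.056] box [-330.3  -28.6] [ 240. -248.] [82. 30.] 75.0 [0.037 0.069]
 t 17.5 p [ 0.4587 -0.1585  0.19  ] box [-109.9    0.2] F [ 0.4 -0.3 -0.1] Fbox [ 0.4 -0.4] M [ 0.02 -0.01 -0.06] gap 0.0006 grip 0.0
```

View pics/c.png

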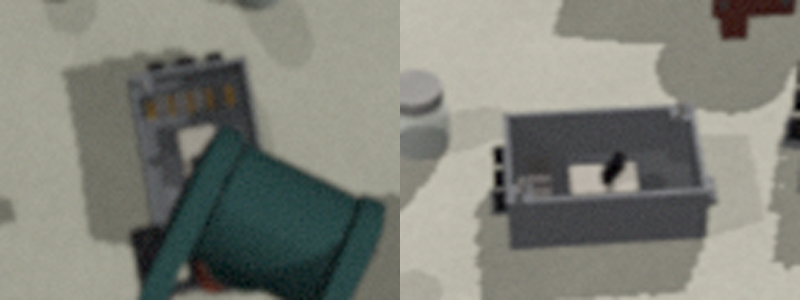

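```bash
python3 - <<'E'
from h import *
A=C-.045*ex
servo_line(P(A,.10),rate=.2)
print(servo_line(P(A,.038),rate=.08,contact_N=5)); rep("in")
print(servo_line(P(C-.003*ex,.038),rate=.03,contact_N=14)); rep("pushed")
sleep(.3); rep()
E
```

```text
False
in t 19.1 p [ 0.5231 -0.1483  0.0383] box [-44.7  -0.2] F [0.8 0.1 1.2] Fbox [ 0.8 -0.1] M [-0.01  0.05  0.01] gap 0.0006 grip 0.0
False
pushed t 20.7 p [ 0.5621 -0.1412  0.0374] box [-5.1  0.5] F [-7.3 -2.6  3. ] Fbox [-7.6 -1.4] M [-0.33  1.26 -0.02] gap 0.0009 grip 3.8
 t 21.0 p [ 0.5621 -0.1413  0.0374] box [-5.1  0.5] F [-6.7 -1.2  1.9] Fbox [-6.8 -0.1] M [-0.41  1.24  0.04] gap 0.0003 grip 3.7
```

```bash
python3 - <<'E'
from h import *
print(servo_line(P(C+.010*ex,.038),rate=.02,contact_N=12)); rep("pushed")
B=C-.045*ex
servo_line(P(B,.038),rate=.15)
servo_line(P(B,.17),rate=.2)
servo_line([.485,.05,.17],rate=.3); rep()
c=capture("side");u=project(c,[*C,.06])[0].astype(int);W=cloud(c);x,y=u
cv2.imwrite("pics/d.png",cv2.resize(c["image"][y-30:y+30,x-40:x+40],(640,480),interpolation=cv2.INTER_CUBIC))
for s in silhouettes("side","toggle"):
    pp=W[s["region"]];md=np.nanmedian(pp,0);d=md[:2]-C;print(round(s["conf"],2),s["xy"],md.round(3),np.round([d@ex*1e3,d@ey*1e3],1))
E
```

```text
True
pushed t 21.3 p [ 0.5616 -0.1411  0.037 ] box [-5.5  0.7] F [-3.5 -1.5  4.7] Fbox [-3.7 -0.9] M [-0.28  0.48  0.03] gap 0.0005 grip 2.7
 t 23.4 p [0.485  0.0495 0.1695] box [-50.4 201.2] F [ 0.5 -0.5  0. ] Fbox [ 0.5 -0.5] M [-0.01 -0.01 -0.04] gap 0.0006 grip 0.0
0.67 [408.9, 210.3] [ 0.249 -0.223  0.055] [-327.7  -29.6]
0.5 [298.1, 226.7] [ 0.574 -0.133  0.043] [8.4 6.3]
```

View pics/d.png

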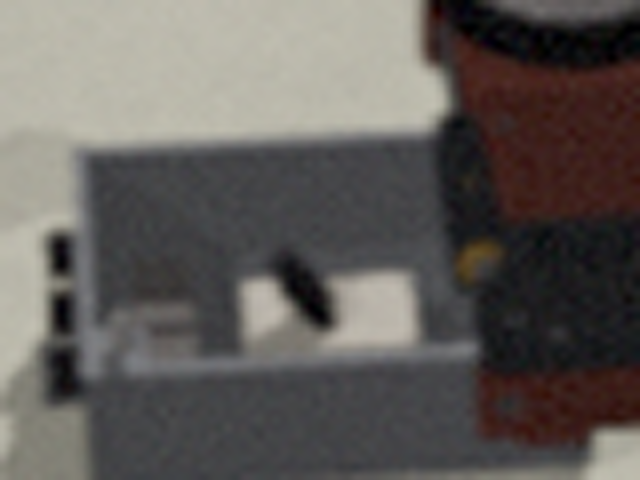

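The side crop shows the toggle leaning to the gland side, with its tip at crop px (285,252). I'll measure its angle by matching a bar model against the picture.

```bash
python3 - <<'E'
from h import *
c=capture("side");g=c["image"].max(2)
u=project(c,[*C,.04])[0].astype(int)
m=np.zeros((480,640),bool); m[u[1]-16:u[1]+12,u[0]-14:u[0]+14]=True
m&=g<45
print(m.sum(), [s["conf"] for s in silhouettes("side","toggle")])
S=[s["region"] for s in silhouettes("side","toggle") if abs(s["xy"][0]-u[0])<15]
def iou(th,dx,dy,M):
    L=th-.6; pts=[]
    for r in (3,30):
        for w in (-4,4):
            for y in (-10,10):
                X=r*np.sin(L)+w*np.cos(L);Z=24+r*np.cos(L)-w*np.sin(L)
                q=C+(X+dx)/1e3*ex+(y+dy)/1e3*ey; pts.append([*q,Z/1e3])
    h=cv2.convexHull((project(c,pts)*16).round().astype(np.int32)) 
    I=np.zeros((480,640),np.uint8);cv2.fillConvexPoly(I,h,1,shift=4);I=I>0
    return (I&M).sum()/(I|M).sum()
for M in [m]+S:
    R=sorted([(iou(th,dx,dy,M),round(th,2),dx,dy) for th in np.arange(.4,1.35,.05) for dx in (-3,-1.5,0,1.5) for dy in (-2,0,2,4)])[::-1]
    print(M.sum(),R[:6])
E
```

```text
29 [0.43]
29 [(np.float64(0.4915254237288136), np.float64(1.05), 1.5, -2), (np.float64(0.48333333333333334), np.float64(1.05), 1.5, 2), (np.float64(0.4745762711864407), np.float64(1.05), 0, -2), (np.float64(0.4745762711864407), np.float64(0.95), 1.5, 4), (np.float64(0.4745762711864407), np.float64(0.95), 1.5, 0), (np.float64(0.4666666666666667), np.float64(1.0), 1.5, 0)]
```

```bash
python3 - <<'E'
from h import *
A=C-.045*ex
servo_line(P(A,.12),rate=.3)
servo_line(P(A,.038),rate=.12,contact_N=6)
servo_line(P(C-.014*ex,.038),rate=.1,contact_N=15); rep("near")
for x in (-.008,-.005,-.003,-.001,.001,.003,.005):
    s=servo_line(P(C+x*ex,.038),rate=.02,contact_N=22); rep(f"{x} {s}")
    if s or abs(np.array(current_force())[:2]@ex)>22: break
servo_line(P(A,.038),rate=.15)
servo_line(P(A,.17),rate=.2)
servo_line([.485,.12,.17],rate=.3); rep()
E
```

```text
near t 25.8 p [ 0.5536 -0.1431  0.0383] box [-13.8  -0. ] F [ 0.1 -0.3  0.1] Fbox [ 0.  -0.3] M [-0.01  0.01 -0.  ] gap 0.0005 grip 0.0
-0.008 False t 26.2 p [ 0.5593 -0.1422  0.038 ] box [-8.1 -0. ] F [ 1.  -0.1 -0.1] Fbox [ 1.  -0.3] M [ 0.03 -0.   -0.04] gap 0.0007 grip 0.0
-0.005 False t 26.5 p [ 0.5618 -0.1416  0.0378] box [-5.4  0.2] F [-1.2 -0.1  0.8] Fbox [-1.2  0.1] M [-0.04  0.31 -0.01] gap 0.0004 grip 0.8
-0.003 False t 26.8 p [ 0.5621 -0.1415  0.0377] box [-5.1  0.3] F [-5.8 -2.6  2.7] Fbox [-6.1 -1.6] M [-0.41  0.96 -0.03] gap 0.0008 grip 3.2
-0.001 False t 27.0 p [ 0.5624 -0.1413  0.0375] box [-4.8  0.4] F [-9.8 -4.4  5.4] Fbox [-10.4  -2.7] M [-0.76  1.76 -0.03] gap 0.0006 grip 5.8
0.001 False t 27.3 p [ 0.5626 -0.1413  0.0375] box [-4.6  0.4] F [-14.1  -6.4   7.9] Fbox [-14.9  -4. ] M [-1.2   2.45 -0.  ] gap 0.0002 grip 8.5
0.003 False t 27.5 p [ 0.5628 -0.1412  0.0374] box [-4.4  0.5] F [-18.   -8.9  11.1] Fbox [-19.2  -5.9] M [-1.53  3.21  0.  ] gap 0.0004 grip 11.2
0.005 False t 27.8 p [ 0.5629 -0.1411  0.0373] box [-4.3  0.5] F [-22.9 -10.6  15.7] Fbox [-24.3  -6.8] M [-1.95  4.03 -0.01] gap 0.0006 grip 14.0
 t 30.1 p [0.4848 0.1193 0.1695] box [-39.2 270.1] F [ 0.3  0.2 -0.2] Fbox [0.4 0.2] M [ 0.04  0.03 -0.03] gap 0.0004 grip 0.0
```

The force rises linearly against a hard end stop, so the toggle is fully over. Next I regrasp the cover and put it back.

```bash
python3 - <<'E'
from h import *
M=[.485,.197]
move_gripper(.045)
servo_line(P(M,.12),rate=.2)
print(servo_line(P(M,.0172),rate=.08,contact_N=6)); sleep(.2); rep("down")
move_gripper(0.); sleep(.2); rep("grip")
servo_line(P(M,.05),rate=.05); servo_line(P(M,.17),rate=.15)
servo_line(P(C,.17),rate=.2); servo_line(P(C,.105),rate=.1); sleep(.3); rep("above")
s=servo_line(P(C,.0745),rate=.025,contact_N=6); rep(f"seat {s}")
E
```

```text
False
down t 33.2 p [0.4853 0.1971 0.0176] box [-26.2 346.8] F [-0.6 -0.4 -0.1] Fbox [-0.6 -0.3] M [-0.   -0.    0.04] gap 0.0446 grip 0.0
grip t 34.0 p [0.485  0.197  0.0172] box [-26.5 346.8] F [ 0.5 -0.3  0.6] Fbox [ 0.5 -0.4] M [ 0.02 -0.01 -0.06] gap 0.0136 grip 30.0
above t 38.7 p [ 0.5676 -0.141   0.1056] box [ 0.3 -0.2] F [ 0.1 -0.5 -3.5] Fbox [ 0.  -0.5] M [ 0.08 -0.06 -0.04] gap 0.0138 grip 30.0
seat False t 40.1 p [ 0.5674 -0.141   0.0747] box [ 0.1 -0.1] F [-0.2 -0.1 -3.2] Fbox [-0.2 -0.1] M [-0.02 -0.02 -0.02] gap 0.0134 grip 30.0
```

Both pins passed through freely and the cover is just above the rim. I'll press lightly to seat it, release and check.

```bash
python3 - <<'E'
from h import *
s=servo_line(P(C,.071),rate=.015,contact_N=5); rep(f"seat {s}")
move_gripper(.045); sleep(.3); rep("rel")
servo_line(P(C,.13),rate=.1); servo_line(P(C,.2),rate=.2)
servo_line([.4,.15,.25],rate=.3); rep()
for n in ["top","side"]:
    c=capture(n);W=cloud(c);z=W[...,2]
    m=cv2.dilate(silhouettes(n,"cover")[0]["region"].astype(np.uint8),np.ones((9,9)))>0
    for nm,a,b in [("plate",.058,.075),("handle",.088,.11)]:
        p=W[m&(z>a)&(z<b)]; r=cv2.minAreaRect((p[:,:2]*1000).astype(np.float32))
        k=np.linalg.lstsq(np.c_[p[:,:2]-C,np.ones(len(p))],p[:,2],rcond=None)[0]
        print(n,nm,p.mean(0).round(4),np.round(r[0],1),np.round(r[1],1),round(r[2],1),k.round(4))
u=project(c,[*C,.06])[0].astype(int);x,y=u
cv2.imwrite("pics/e.png",cv2.resize(c["image"][y-48:y+48,x-64:x+64],(640,480),interpolation=cv2.INTER_CUBIC))
E
```

```text
seat True t 40.3 p [ 0.5675 -0.141   0.0742] box [ 0.3 -0.1] F [-0.5  0.8  5. ] Fbox [-0.4  0.8] M [-0.    0.09  0.01] gap 0.0143 grip 30.0
rel t 41.3 p [ 0.5662 -0.1405  0.0728] box [-0.9  0.6] F [-0.3 -0.2  0. ] Fbox [-0.3 -0.1] M [ 0.01  0.03 -0.03] gap 0.0451 grip 0.0
 t 43.8 p [0.4001 0.1494 0.2496] box [-118.   313.5] F [ 0.3  0.1 -0.6] Fbox [0.3 0. ] M [ 0.05 -0.01 -0.05] gap 0.0455 grip 0.0
top plate [ 0.5678 -0.1408  0.0664] [ 568.8 -141.3] [180.8 121.4] 9.2 [-0.0012  0.0004  0.0664]
top handle [ 0.5675 -0.1408  0.0976] [ 568.2 -140.8] [88.9 14.3] 10.1 [ 0.0305 -0.062   0.0976]
side plate [ 0.5654 -0.1301  0.0674] [ 565.6 -139.3] [180.8 128.3] 9.2 [ 0.0027 -0.0069  0.0675]
side handle [ 0.5659 -0.1365  0.0972] [ 566.3 -140. ] [89.6 21.9] 8.0 [ 0.0264 -0.2079  0.0981]
```

View pics/e.png

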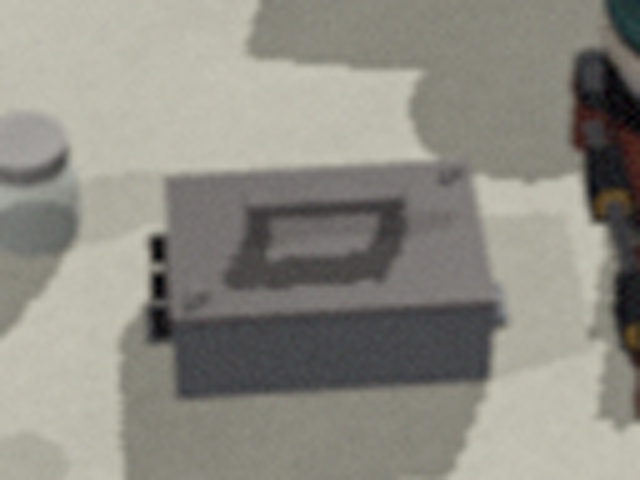

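The cover is seated flat on the rim. Both pins show at crop px (197,300) and (450,177), the same height and pose as at the start.

```bash
python3 -c "
from bench import *
print(close_job())"
```

```text
the job is handed in; nothing more can be done
None
```

The job is handed in at about 44 s of the 72 s allowed: the toggle is at its gland-side end stop, and the cover is back on both pins, flat on the rim and released, as the last pictures show; the judge's verdict was not reported.

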